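Take the grinding cup off the coffee grinder and weigh it

TASK

Take the filled grinding cup off the coffee grinder: press the release button fully down (it stays down), push the cup down on its sprung seat and, keeping it pushed down, twist it anticlockwise, seen from above, up to a quarter turn until you feel its stop, then lift it straight off. Stand it upright in the middle of the round plate of the kitchen scale, setting it down softly. Do not force the button, the mount or the scale, and leave the mug, the jar and the tub where they are.

Things in the scene. Friction and masses are not known exactly. Their poses are not given: they have to be found in the camera images.
- grinder: Grinder motor base, standing firmly. Round steel housing 114 mm across, its axis through this origin, deck 100 mm up; black column 48 mm wide in front (-x), out to 100 mm from the axis, 114 mm high. On the deck a black bayonet collar, 93 mm across, top 120 mm up, in which the cup is locked. Origin: centre of the underside, on the counter; z up; x from the button column to the back.
- mount (a point): Middle of the bayonet mount: on the grinder's axis 107 mm above the counter, where the cup's origin is when locked. Under the cup is a sprung seat, 1.5 N/mm. The collar's clocking differs from machine to machine and is not measured, so the cup's stop comes anywhere between 60 and 88 degrees of turn; its lugs are clear of the claws only in the last 4 degrees before the stop.
- release (a joint): Travel (m) of the grey release button on the front column: 0 = up, the cup is barred from turning; 0.007 = down against a firm stop, the cup can turn. It slides straight down with about 3 N of drag and stays where it is left; it has to go down more than 5.5 mm.
- button_top (a point): Centre of the top face of the round release button, 20 mm across, 76 mm in front (-x) of the cup's axis, 123 mm above the counter and 9 mm proud of its column when up. Moves down with the button.
- cup: Steel grinding cup with a locked-on black lid and a bar grip across it, one piece 72 mm tall, 0.2 to 0.4 kg. Origin: centre of its flat underside; z up along its axis; x along the grinder's x when locked. Foot 63 mm across; two lugs on opposite sides reach 38 mm from the axis. The seat holds the lugs up in pockets 3 mm deep: push it down 3 to 4.5 mm (10 to 14 N; hard down at 4.5 mm), then twist.
- cup_grip (a point): Centre of the bar grip, on the cup's axis 59 mm above its underside. The bar is 18 mm thick (along the cup's x), 56 mm long (along its y) and stands 26 mm high on the lid, from 46 to 72 mm above the underside; the lid is 62 mm across. About 1 Nm of twist is plenty to feel the stop. There the cup lifts straight up and is free of the collar once 20 mm up.
- scale: White kitchen scale 185 mm (x) by 150 mm (y) carrying a round steel weighing plate 124 mm across; loose, 0.9 kg, on rubber feet. Origin: centre of the underside.
- pan (a point): Centre of the top face of the scale's round plate, 23 mm above the counter.
- mug: Bystander: white mug, 80 mm across, 95 mm tall, with a handle; origin at the centre of its underside.
- jar: Bystander: brown glass jar, 72 mm across, 125 mm tall; origin at the centre of its underside.
- tub: Bystander: white tub with a lid, 112 mm across, 72 mm tall; origin at the centre of its underside.
There are look-alikes about, which are no part of the job. What is shaped like the cup but pink is not meant. Of the things that look like the scale, take the one that is farthest to the robot's left at the start.

How it is judged:
By the outcome, as a careful person would: the job done as asked, in the order asked, and still so for the second after the job is handed in, with the robot touching nothing.
It also fails if it takes over 72 s, if anything falls off the work surface, if the arm or the gripper's body presses on something with over 40 N, if the wrist force passes 120 N, or if a joint passes its speed limit or range.

ROBOT

A 7-joint arm with a two-finger parallel gripper is mounted at the origin on the work surface. World frame = base frame: x ahead of the robot, y to its left, z up, the work surface at z = 0. Lengths are in m, angles in rad, forces in N, time in s.
With the tool pointing down it reaches from about 0.35 to 0.9 m from the base axis. Payload 8.1 kg.
Tool frame: the origin (TCP) lies at the centre of the arm's flange, where the gripper is bolted on; the fingertips stand 178 mm ahead of it and the grasp point (between the pads) lies 159 mm ahead of it; z points along the fingers, y is the line along which they close (so a half turn about z gives the same grasp; the last joint's range is limited). The gripper opens to 92 mm and grips with 3 to 60 N. Pads are 19 mm wide; open, the fingers measure 130 mm over their backs; the gripper's body (75 mm by 190 mm) begins 47 mm behind the grasp point.
Start: joints at [1.129, 0.434, 0.025, 1.573, -0.012, 1.134, -0.075], TCP at [0.208, -0.589, 0.405] pointing down, gripper open.
Joint ranges: [-2.62, 2.62], [-0.44, 2.09], [-1.27, 1.32], [0.08, 2.57], [-1.32, 4.46], [0.12, 2], [-2.74, 2.74]. Speed limits (rad/s): [2.22, 2.22, 3.01, 3.01, 3.14, 3.14, 3.14].

INTERFACE

Orientations are given as a rotation vector (axis times angle).
In Python, from cell import arm gives the robot as it stands. The module is installed in compiled form; this text tells all that it offers.
- The arm moves only by the shell command python3 -m inch 'ROWS' [FORCE]. ROWS is text: rows parted by semicolons, each of 5 numbers parted by spaces: the shift along the tool's x, y, z in m, then the turn about the tool's z in rad, then the finger opening in m, from 0 to 0.0918. In form: x y z roll fingers; .... A call has 1 to 5 rows; each row is the pose to reach, as a shift and turn from the pose commanded when the call began, along the tool's axes at that moment; what a row does not reach only later rows make up. A row lasts 1/10 s, in which the tool goes at most 50 mm and 8.59 degrees, less where a joint would pass 70% of its speed; a pose out of reach is approached as far as the arm can. A call with a gripper value outside its range is refused whole. The fingers move at their own pace and stop on an object; FORCE is the grip in N (left out, the last holds). Time passes only in rows, so rows that repeat a pose let the fingers close. It gives the time, the measured TCP pose, the force, the opening and the grip force at its end, in the units of the state.
- arm.observe(): the state, without advancing time (a new reading comes with each control period).
- arm.get_image(name): name is "side" or "top"; returns the picture (400x640x3 uint8, red, green, blue); there is no depth.
- arm.get_calibration(name): a dict with "intrinsics" (3x3 intrinsics, pixels), "pose" (4x4, takes a point from camera to world coordinates). Camera axes: x right, y up, looking along -z (the intrinsics and any distortion apply to the point x, -y, -z); pixel columns grow to the right and rows downward; lengths in m; the calibration is good to about 2 mm. A picture is of the moment at which its call begins. get_calibration takes no time and is no camera call.
- arm.sign_off(): hands the job in; it is judged then, once.
Trained networks look in the newest picture that a camera, given by its name, has taken for a name from the list of things; names that differ only in an ending like _2 or _b are one class to them, and where a whole thing is asked for, a point or a joint stands for the part that bears it (a point fixed in the world has none). Each returns a list of dicts, best first, with "conf" (0 to 1); they miss things now and then, are a little off and sometimes report something else, mostly with a low value. They report only what shows in the picture. A call takes as long as a camera call. They do not tell look-alikes from the thing itself.
- arm.look_for(camera, query): "point" ([row, column] in pixels, amid what is visible of it).
- arm.silhouettes(camera, query): "region" (400x640 bool, what is visible of it) and "point" ([row, column] in pixels, amid what is visible of it).
- arm.place_of(camera, query): "point" ([row, column] in pixels: a listed point, or the origin of a listed thing).
The state is a dict: "clock": time; "joints": joint angles; "dq": joint speeds; "joint_efforts": joint torques, N m; "position": TCP position; "ee_rot": TCP orientation; "force": force on the tool from outside, world axes, zero at the start; "ft_torque": the same for the moment, N m; "width": opening from 0.0 (shut) to 1.0 (fully open); "gripper_force": force on a finger pad.
Only numpy, scipy, OpenCV 4.12 (cv2) and the standard library are available. Lean on these libraries where they do the work, as an engineer would, in place of code of your own. Each camera call takes 0.05 s, during which the arm holds its last target. There are 200 camera calls.

## Working session

There is one attempt and no reset: what is moved stays moved. The work goes in short steps, Python scripts to look and compute and a shell command to move; the robot and the scene stay as the last step left them, time stands still between calls to the robot, and variables do not carry over. Pictures are saved under pics/ and viewed, at most 10 in all, crops included, and the job is handed in when it is done.

```bash
mkdir -p pics; cat > h.py <<'E'
import numpy as np, cv2
from scipy.spatial.transform import Rotation as R
from cell import arm
def ray(cam,p):
    c=arm.get_calibration(cam);K=np.array(c["intrinsics"]);T=np.array(c["pose"])
    d=np.linalg.inv(K)@[p[1],p[0],1];d=T[:3,:3]@[d[0],-d[1],-d[2]]
    return T[:3,3],d
def atz(cam,p,z):
    o,d=ray(cam,p);return (o+d*(z-o[2])/d[2])[:3]
def proj(cam,X):
    c=arm.get_calibration(cam);K=np.array(c["intrinsics"]);T=np.array(c["pose"])
    q=T[:3,:3].T@(np.array(X)-T[:3,3]);u=K@[q[0],-q[1],-q[2]];return (u[1]/u[2],u[0]/u[2])
def save(cam,name,crop=None,s=1):
    im=arm.get_image(cam)[:,:,::-1]
    if crop: r0,r1,c0,c1=crop;im=im[r0:r1,c0:c1]
    cv2.imwrite('pics/'+name,cv2.resize(im,None,fx=s,fy=s,interpolation=cv2.INTER_CUBIC))
E
python3 - <<'E'
from h import *
np.set_printoptions(precision=4,suppress=True)
for cam in("top","side"):
    save(cam,cam+'0.png')
    print(cam,{k:np.array(v).round(3).tolist() if not isinstance(v,str) else v for k,v in arm.get_calibration(cam).items()})
    for q,z in(("cup_grip",.166),("button_top",.123),("mount",.107),("pan",.023),("cup",.107),("grinder",0),("scale",0),("mug",0),("jar",0),("tub",0)):
        for d in arm.place_of(cam,q): print(cam,q,round(d["conf"],2),np.round(d["point"]),atz(cam,d["point"],z))
print(arm.observe())
E
```

```text
top {'intrinsics': [[493.141, 0.0, 315.677], [0.0, 493.141, 198.917], [0.0, 0.0, 1.0]], 'pose': [[0.015, 0.998, -0.064, 0.466], [-1.0, 0.015, -0.0, -0.023], [0.001, 0.064, 0.998, 1.102], [0.0, 0.0, 0.0, 1.0]]}
top cup_grip 0.97 [176. 308.] [ 0.5694 -0.0079  0.166 ]
top cup_grip 0.64 [188. 396.] [ 0.549  -0.1761  0.166 ]
top button_top 0.45 [223. 410.] [ 0.4839 -0.2106  0.123 ]
top mount 0.78 [190. 392.] [ 0.5512 -0.176   0.107 ]
top pan 0.77 [316. 398.] [ 0.2848 -0.2042  0.023 ]
top pan 0.66 [163. 214.] [0.6123 0.2021 0.023 ]
top cup 0.85 [193. 389.] [ 0.5452 -0.1702  0.107 ]
top cup 0.73 [181. 314.] [ 0.5659 -0.0175  0.107 ]
top grinder 0.96 [197. 382.] [ 0.5436 -0.1716  0.    ]
top scale 0.74 [176. 224.] [0.5852 0.184  0.    ]
top scale 0.7 [316. 402.] [ 0.2811 -0.2156  0.    ]
top mug 0.7 [108. 211.] [0.7405 0.2172 0.    ]
top jar 0.91 [ 91. 312.] [ 0.7827 -0.011   0.    ]
top tub 0.68 [ 99. 391.] [ 0.7675 -0.1903  0.    ]
side {'intrinsics': [[501.883, 0.0, 321.292], [0.0, 501.883, 205.798], [0.0, 0.0, 1.0]], 'pose': [[-0.813, 0.399, -0.425, 0.078], [-0.583, -0.554, 0.595, 0.607]
[... 658 characters left out ...]
8. 224.] [ 0.6287  0.1894 -0.    ]
side mug 0.79 [268. 176.] [0.7545 0.2121 0.    ]
side jar 0.8 [206. 236.] [ 0.7837 -0.0127  0.    ]
side tub 0.95 [172. 286.] [ 0.7637 -0.1907  0.    ]
{'clock': 1.1, 'joints': array([ 1.1294,  0.4345,  0.025 ,  1.5732, -0.0116,  1.134 , -0.0751]), 'dq': array([-0.0009,  0.0003,  0.001 , -0.0008, -0.0021,  0.0018, -0.0013]), 'joint_efforts': array([ -0.0015, -66.7681,   0.9828, -31.4807,  -0.0608,   0.033 ,
        -0.    ]), 'position': array([ 0.2077, -0.5895,  0.4047]), 'ee_rot': array([3.0966, 0.5296, 0.0001]), 'force': array([ 0.2142,  0.5101, -0.0124]), 'ft_torque': array([-0.0115,  0.0039, -0.0456]), 'gripper_force': 0.0, 'width': 1.0002292711005616}
```

View pics/top0.png

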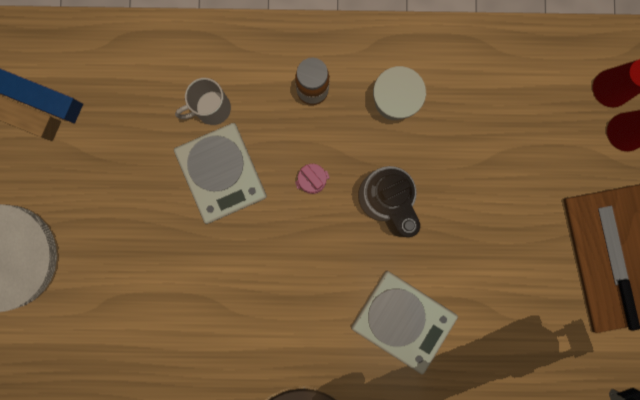

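View pics/side0.png

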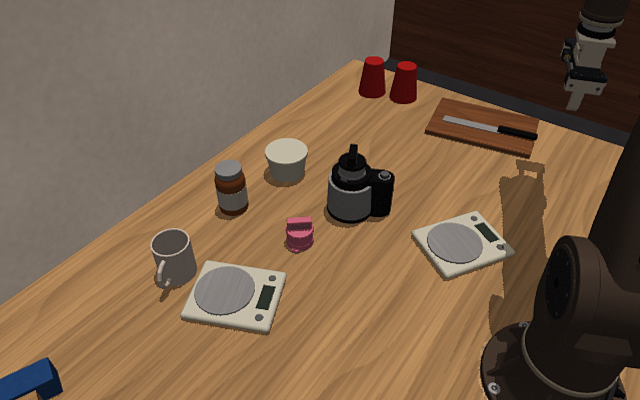

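Candidates for the cup are the pink look-alike (top 180,312 / side 235,300), which is out, and the black-lidded cup in the grinder (top 190,395 / side 165,352), which I choose. For the scale, the left one (top 163,214, y≈+0.20) is the right choice and the right one (top 316,398, y≈-0.20) is out. Next is one close crop to check.

```bash
python3 - <<'E'
from h import *
np.set_printoptions(precision=4,suppress=True)
a=arm.get_image("top")[150:250,340:440,::-1];b=arm.get_image("side")[130:230,310:410,::-1]
cv2.imwrite('pics/crop.png',cv2.resize(np.hstack([a,b]),None,fx=4,fy=4,interpolation=cv2.INTER_CUBIC))
def tri(p,q):
    (o1,d1),(o2,d2)=ray("top",p),ray("side",q)
    A=sum(np.eye(3)-np.outer(d,d)/(d@d) for d in(d1,d2));bb=sum((np.eye(3)-np.outer(d,d)/(d@d))@o for o,d in((o1,d1),(o2,d2)))
    return np.linalg.solve(A,bb)
print("grip",tri((188,396),(156,351)),"pan",tri((163,214),(289,226)))
for q in("button_top","release","pan","cup"):
  for cam in("top","side"):
    for d in arm.silhouettes(cam,q):
      r=np.argwhere(d["region"]); print(cam,q,round(d["conf"],2),len(r),r.min(0),r.max(0),r.mean(0).round(1))
for cam in("top","side"):
  for q,z in(("button_top",.123),("pan",.023)):
    for d in arm.place_of(cam,q): print(cam,q,round(d["conf"],2),np.round(d["point"],1),atz(cam,d["point"],z))
E
```

```text
grip [ 0.552  -0.1755  0.1577] pan [0.6104 0.2019 0.0223]
side button_top 0.53 52 [170 381] [177 388] [173.8 384.6]
top release 0.46 84 [220 404] [229 413] [224.7 408.6]
top pan 0.89 5568 [124 174] [223 265] [172.8 219.4]
top pan 0.87 5895 [271 352] [372 457] [321.6 404. ]
side pan 0.96 4066 [211 412] [277 513] [243.5 461.8]
side pan 0.67 5410 [260 180] [331 286] [295.7 235. ]
top cup 0.87 761 [163 295] [193 328] [178.  311.3]
top cup 0.86 934 [174 375] [207 410] [190.4 392.1]
side cup 0.95 756 [144 338] [180 366] [164.5 352.1]
top button_top 0.64 [222.7 411.6] [ 0.4849 -0.2134  0.123 ]
top pan 0.92 [315.3 399.7] [ 0.2866 -0.2077  0.023 ]
top pan 0.64 [165.2 216.7] [0.6068 0.1967 0.023 ]
side button_top 0.58 [173.5 382. ] [ 0.4835 -0.1999  0.123 ]
side button_top 0.16 [208.3 348.8] [ 0.4813 -0.0581  0.123 ]
side pan 0.93 [290.3 226. ] [0.6062 0.2039 0.023 ]
side pan 0.62 [243.5 453.6] [ 0.2817 -0.1903  0.023 ]
```

View pics/crop.png

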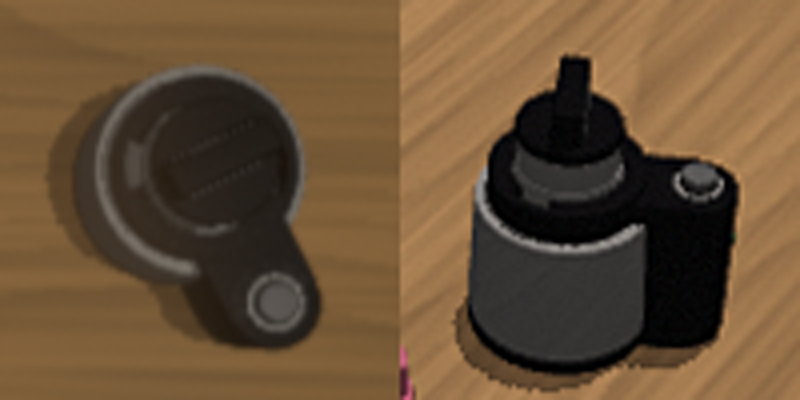

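The crop confirms a black cup with its bar grip locked in the steel grinder. The button centre is at top (225.1,408.6) / side (174.1,384.6) and the bar centre at top (189,394.7). I'll fit the pose from these.

```bash
python3 - <<'E'
from h import *
np.set_printoptions(precision=4,suppress=True)
t=lambda x,y:(150+(y+.5)/4-.5,340+(x+.5)/4-.5)
s=lambda x,y:(130+(y+.5)/4-.5,310+(x-400+.5)/4-.5)
print("button",atz("top",t(276,302),.123),atz("side",s(699,178),.123))
print("deck c",atz("top",t(199,170),.1),"bar",atz("top",t(220,158),.179), "bar side", atz("side",s(574,60),.179))
p=atz("top",t(165,157),.179);q=atz("top",t(258,122),.179);print("bar dir",np.degrees(np.arctan2(*(p-q)[1::-1])))
p=atz("top",t(190,198),.179);q=atz("top",t(268,160),.179);print("bar dir",np.degrees(np.arctan2(*(p-q)[1::-1])))
o=arm.observe();print(R.from_rotvec(o["ee_rot"]).as_matrix())
# pan ellipse
for cam,(r0,r1,c0,c1) in(("top",(120,225,170,268)),("side",(255,335,180,290))):
    im=arm.get_image(cam)[r0:r1,c0:c1,::-1];
    cv2.imwrite(f'pics/pan_{cam}.png',im)
    hsv=cv2.cvtColor(im,cv2.COLOR_BGR2HSV);g=cv2.cvtColor(im,cv2.COLOR_BGR2GRAY)
    print(cam,g[::12,::12])
a=cv2.imread('pics/pan_top.png');b=cv2.imread('pics/pan_side.png')
b=cv2.copyMakeBorder(b,0,a.shape[0]-b.shape[0],0,0,0)
cv2.imwrite('pics/pan.png',cv2.resize(np.hstack([a,b]),None,fx=3.8,fy=3.8,interpolation=cv2.INTER_CUBIC))
E
```

```text
button [ 0.4801 -0.2075  0.123 ] [ 0.4779 -0.2011  0.123 ]
deck c [ 0.547  -0.1724  0.1   ] bar [ 0.5464 -0.1704  0.179 ] bar side [ 0.5583 -0.1889  0.179 ]
bar dir 111.4931871124263
bar dir 116.78313870189804
[[ 0.9432  0.3323  0.    ]
 [ 0.3323 -0.9432 -0.    ]
 [-0.      0.     -1.    ]]
top [[ 98  65  87  60  65  93  91  91  90]
 [ 92  93  92  92 143 144  97  98  99]
 [101 101 131 108 110 111 136  95  96]
 [ 96 142 105 109 110 111 109  98  99]
 [ 98 124 106 108 109 109 104 103 101]
 [100 101 109 107 111 109 147 148 103]
 [102 103 143 144 144 144  81  90 100]
 [101 100 103 145  93  60 147  92 100]
 [ 99  97 104 145 138 102 102 102 102]]
side [[ 74  72 126 117 130 119 134 121 126 130]
 [ 73  75 189 189 128 193 168 123 131 134]
 [ 75 126 129 133 135 126 132 186 186 128]
 [126 189 136 129 127 131 131  47 188 140]
 [118 184 130 127 131 125 186  49 158 130]
 [116 178 186 101 177 187 187 191 139 107]
 [119 131 130 126  68  90 152 183 112 127]]
```

View pics/pan.png

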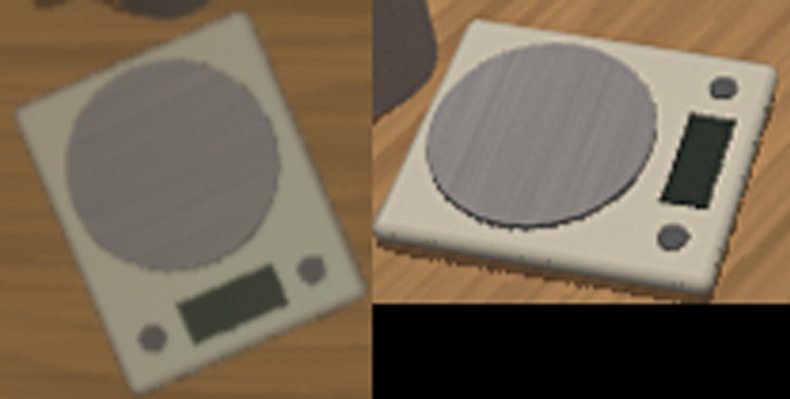

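Pan centre is at top (163.1,215.2) / side (290.2,224.1). Now I'll start towards the button, with the tool x along the grinder x.

```bash
cat > to.py <<'E'
import sys
from h import *
# to.py x y z [yaw of tool x deg]
o=arm.observe();M=R.from_rotvec(o["ee_rot"]).as_matrix();yaw=np.degrees(np.arctan2(M[1,0],M[0,0]))
t=np.array(list(map(float,sys.argv[1:4])));d=M.T@(t-o["position"])
print("shift",d.round(4),"yaw",yaw.round(2),"roll",round(-np.radians((float(sys.argv[4])-yaw+180)%360-180),4) if len(sys.argv)>4 else 0,"q",o["joints"].round(2),"F",o["force"].round(1),"T",o["ft_torque"].round(2),"t",round(o["clock"],2),"w",round(o["width"]*.0918,4))
E
python3 -m inch '0.04 -0.03 0 -0.106 0; 0.08 -0.057 0 -0.106 0; 0.12 -0.085 0 -0.106 0; 0.16 -0.114 0 -0.106 0; 0.19 -0.135 0 -0.106 0' 20
python3 to.py 0.479 -0.2045 0.331 25.5
python3 -c "
from h import *
print(atz('top',(163.1,215.2),.023),atz('side',(290.2,224.1),.023))"
```

```text
clock: 2.4
position: [0.3437, -0.3962, 0.405]
ee_rot: [-3.063, -0.696, -0.001]
force: [1.1, -0.7, 0.5]
width: 0.618
gripper_force: 0.0
shift [ 0.2048 -0.1144  0.0742] yaw 25.61 roll 0.002 q [ 0.83  0.28 -0.09  1.81  0.03  1.06 -0.4 ] F [ 1.1 -0.7  0.5] T [-0.01 -0.05 -0.  ] t 2.4 w 0.0567
[0.61145263 0.20009817 0.023     ] [0.60955193 0.20602902 0.023     ]
```

```bash
python3 -m inch '0.04 -0.022 0 0 0; 0.08 -0.045 0 0 0; 0.12 -0.067 0.02 0 0; 0.16 -0.09 0.035 0 0; 0.204 -0.113 0.05 0 0' >/dev/null
python3 -m inch '0 0 0 0 0;0 0 0 0 0' >/dev/null
python3 to.py 0.479 -0.2045 0.331 25.5
python3 - <<'E'
from h import *
a=arm.get_image("top")[170:270,360:460,::-1];b=arm.get_image("side")[110:210,340:440,::-1]
cv2.imwrite('pics/c2.png',cv2.resize(np.hstack([a,b]),None,fx=4,fy=4,interpolation=cv2.INTER_CUBIC))
o=arm.observe();M=R.from_rotvec(o["ee_rot"]).as_matrix()
tip=np.array(o["position"])+M@[0,0,.178];print(tip,proj("top",tip),proj("side",tip))
E
```

```text
shift [ 0.004  -0.0038  0.0239] yaw 25.65 roll 0.0027 q [ 0.47  0.33 -0.2   1.88  0.08  0.94 -0.89] F [-0.4 -0.9  1.7] T [-0.04  0.01 -0.03] t 3.1 w 0.0021
[ 0.47599685 -0.21197235  0.17748369] (np.float64(227.01047393331072), np.float64(416.50214099024544)) (np.float64(153.00926350451962), np.float64(389.7250546334413))
```

View pics/c2.png

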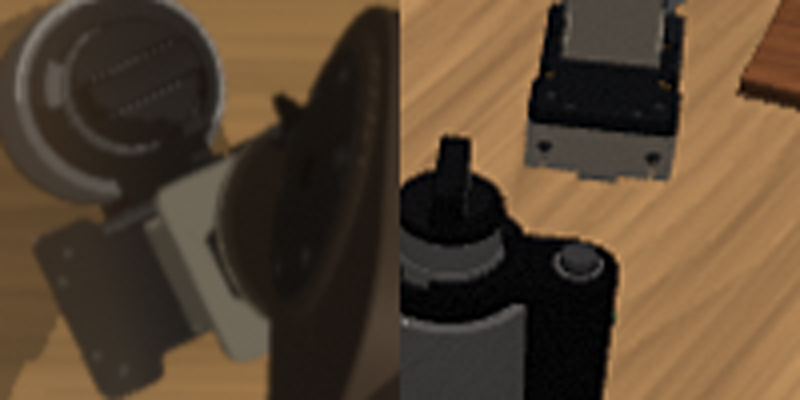

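```bash
python3 -m inch '0.002 -0.002 0.01 0 0; 0.004 -0.004 0.02 0 0; 0.004 -0.004 0.035 0 0; 0.004 -0.004 0.046 0 0;0.004 -0.004 0.046 0 0' >/dev/null
python3 to.py 0.479 -0.2045 0.294
python3 -m inch '0 0 0.002 0 0;0 0 0.005 0 0;0 0 0.007 0 0;0 0 0.008 0 0;0 0 0.009 0 0'
python3 to.py 0.479 -0.2045 0.294
```

```text
shift [ 0.0018 -0.0002  0.0134] yaw 25.44 roll 0 q [ 0.45  0.39 -0.2   1.93  0.1   0.84 -0.92] F [-0.1  0.2  0.3] T [-0.04 -0.02  0.06] t 3.7 w 0.0006
clock: 4.2
position: [0.4785, -0.2054, 0.3005]
ee_rot: [3.064, 0.693, 0.001]
force: [-0.8, -0.3, 3.3]
width: 0.003
gripper_force: 1.4
shift [ 0.0009 -0.0006  0.0065] yaw 25.48 roll 0 q [ 0.45  0.4  -0.19  1.94  0.1   0.82 -0.92] F [-0.8 -0.3  3.3] T [ 0.05  0.21 -0.04] t 4.2 w 0.0002
```

```bash
python3 -m inch '0 0 0.001 0 0;0 0 0.002 0 0;0 0 0.003 0 0;0 0 0.004 0 0;0 0 0.004 0 0'
python3 to.py 0.479 -0.2045 0.294
```

```text
clock: 4.7
position: [0.4785, -0.2054, 0.2962]
ee_rot: [3.064, 0.693, 0.0]
force: [1.0, -0.5, 0.0]
width: 0.007
gripper_force: 0.3
shift [ 0.0009 -0.0006  0.0022] yaw 25.48 roll 0 q [ 0.45  0.4  -0.19  1.94  0.1   0.81 -0.93] F [ 1.  -0.5  0. ] T [-0.08 -0.05  0.01] t 4.7 w 0.0006
```

```bash
for i in 1; do python3 -m inch '0 0 0.0005 0 0;0 0 0.001 0 0;0 0 0.0015 0 0;0 0 0.002 0 0' | grep -E "pos|force"; done
python3 -m inch '0 0 0.0005 0 0;0 0 0.001 0 0;0 0 0.001 0 0' | grep -E "pos|force"
```

```text
position: [0.4785, -0.2054, 0.2943]
force: [-0.9, -0.2, 6.2]
gripper_force: 3.0
position: [0.4785, -0.2054, 0.2941]
force: [-3.7, 0.9, 13.6]
gripper_force: 6.5
```

Firm stop at tip height 0.116, so the button is down. I'll lift and turn over the cup.

```bash
python3 -m inch '0 0 -0.03 0 0.01;0 0 -0.07 0 0.04;0 0 -0.1 -0.1 0.06;0 0 -0.1 -0.25 0.06;0 0 -0.1 -0.4 0.06' >/dev/null
python3 to.py 0.547 -0.172 0.40 115.5
```

```text
shift [ 0.0701  0.0296 -0.0057] yaw 48.75 roll -1.1649 q [ 0.52  0.3  -0.28  1.82  0.09  1.04 -0.51] F [ 0.   0.2 -1.1] T [-0.08  0.02  0.04] t 5.9 w 0.0357
```

```bash
python3 -m inch '0 0 0 -0.15 0.06;0 0 0 -0.3 0.06;0 0 0 -0.45 0.06;0 0 0 -0.6 0.06;0 0 0 -0.75 0.06' >/dev/null
python3 to.py 0.547 -0.172 0.39 115.5
```

```text
shift [0.0312 0.0697 0.0029] yaw 91.73 roll -0.4149 q [ 0.64  0.31 -0.42  1.81  0.15  1.04  0.19] F [-0.1 -0.7  0.3] T [-0.   -0.12  0.03] t 6.4 w 0.0602
```

```bash
python3 -m inch '0.01 0.02 0 -0.14 0.06;0.02 0.045 0 -0.28 0.06;0.031 0.07 0 -0.415 0.06;0.031 0.07 0 -0.415 0.06;0.031 0.07 0 -0.415 0.06' >/dev/null
python3 to.py 0.547 -0.172 0.3335 115.5
python3 - <<'E'
from h import *
a=arm.get_image("top")[130:230,340:440,::-1];b=arm.get_image("side")[100:200,300:400,::-1]
cv2.imwrite('pics/c3.png',cv2.resize(np.hstack([a,b]),None,fx=4,fy=4,interpolation=cv2.INTER_CUBIC))
o=arm.observe();M=R.from_rotvec(o["ee_rot"]).as_matrix()
for w in(-.03,0,.03):
  tip=np.array(o["position"])+M@[0,w,.178];print(tip,proj("top",tip),proj("side",tip))
print(proj("side",(.547,-.172,.179)),proj("side",(.547,-.172,.153)))
E
```

```text
shift [ 0.0006 -0.0003  0.0591] yaw 115.11 roll -0.0068 q [ 0.58  0.42 -0.51  1.68  0.22  1.1   0.45] F [-0.4 -0.5 -0.8] T [-0.06 -0.1  -0.03] t 6.9 w 0.06
[ 0.51951147 -0.18598658  0.21492356] (np.float64(202.4608482412842), np.float64(406.38614387234884)) (np.float64(138.03947873544953), np.float64(368.03355766672604))
[ 0.54669662 -0.17329934  0.21488662] (np.float64(187.32702275709767), np.float64(399.4068384900944)) (np.float64(136.56078286719358), np.float64(354.40860777577154))
[ 0.57388177 -0.16061209  0.21484968] (np.float64(172.25363908544637), np.float64(392.4554072146202)) (np.float64(135.0928779516262), np.float64(340.8830875192766))
(np.float64(150.01081892828483), np.float64(353.2284284738867)) (np.float64(159.23243560121819), np.float64(352.7111573003741))
```

View pics/c3.png

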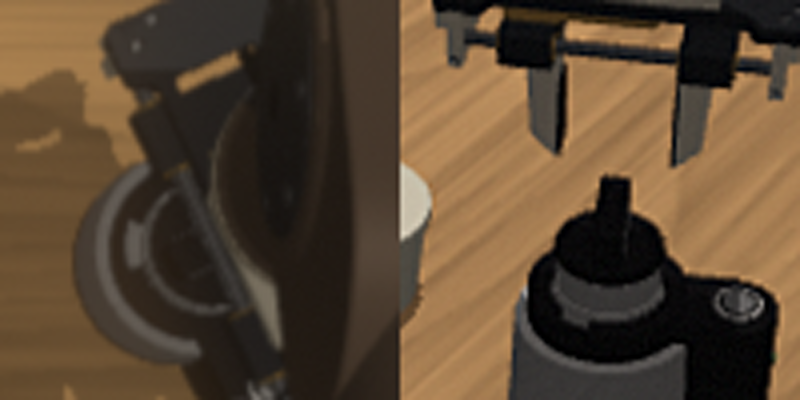

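The side view shows the fingers (inner edges x≈565/675) straddling the bar (≈615), and the button is down. I'll lower onto the bar.

```bash
python3 -m inch '0 0 0.02 -0.007 0.06;0 0 0.04 -0.007 0.06;0 0 0.052 -0.007 0.06;0 0 0.058 -0.007 0.06;0 0 0.058 -0.007 0.06' >/dev/null
python3 to.py 0.547 -0.172 0.3335 115.5
python3 -m inch '0 0 0 0 0.03;0 0 0 0 0.022;0 0 0 0 0.018;0 0 0 0 0.012;0 0 0 0 0.012' 10
python3 to.py 0.547 -0.172 0.3335 115.5
```

```text
shift [0.001  0.0002 0.0013] yaw 115.51 roll 0.0001 q [ 0.57  0.47 -0.49  1.76  0.26  0.98  0.42] F [-0.2 -1.   0.8] T [ 0.   -0.14  0.01] t 7.5 w 0.0602
clock: 8.0
position: [0.5477, -0.1727, 0.3355]
ee_rot: [1.675, 2.657, 0.0]
force: [0.1, 0.2, -0.9]
width: 0.268
gripper_force: 0.0
shift [ 0.0009 -0.0003  0.002 ] yaw 115.55 roll 0.0008 q [ 0.57  0.47 -0.49  1.75  0.26  0.98  0.42] F [ 0.1  0.2 -0.9] T [ 0.01 -0.14 -0.02] t 8.0 w 0.0246
```

```bash
python3 -m inch '0 0 0 0 0.01;0 0 0 0 0.01;0 0 0 0 0.01;0 0 0 0 0.01;0 0 0 0 0.01' 10
python3 to.py 0.547 -0.172 0.3335 115.5
```

```text
clock: 8.5
position: [0.5478, -0.1726, 0.3354]
ee_rot: [1.675, 2.657, 0.0]
force: [1.0, 0.7, 1.1]
width: 0.201
gripper_force: 9.9
shift [ 0.0009 -0.0004  0.0019] yaw 115.56 roll 0.001 q [ 0.57  0.47 -0.49  1.75  0.26  0.98  0.42] F [1.  0.7 1.1] T [ 0.13 -0.29  0.1 ] t 8.5 w 0.0185
```

```bash
python3 -m inch '0 0 0 0 0.005;0 0 0 0 0.005;0 0 0 0 0.005' 50 | grep -E "pos|force"
python3 -m inch '0 0 0.001 0 0.005;0 0 0.002 0 0.005;0 0 0.003 0 0.005;0 0 0.0035 0 0.005;0 0 0.0035 0 0.005' | grep -E "pos|force"
python3 to.py 0.547 -0.172 0.3335 115.5
```

```text
position: [0.5477, -0.1727, 0.3354]
force: [1.3, 0.9, 2.1]
gripper_force: 49.6
position: [0.5478, -0.1727, 0.3324]
force: [-1.3, -0.3, 8.6]
gripper_force: 49.6
shift [ 0.0009 -0.0004 -0.0011] yaw 115.54 roll 0.0007 q [ 0.56  0.47 -0.49  1.76  0.26  0.97  0.42] F [-1.3 -0.3  8.6] T [ 0.22  0.28 -0.06] t 9.3 w 0.0173
```

```bash
python3 -m inch '0 0 0.0005 0 0.005;0 0 0.001 0 0.005;0 0 0.001 0 0.005' | grep -E "pos|force"
python3 to.py 0.547 -0.172 0.3335 115.5
python3 -m inch '0 0 0 -0.03 0.005;0 0 0 -0.06 0.005;0 0 0 -0.09 0.005' | grep -E "pos|force"
python3 to.py 0.547 -0.172 0.3335 115.5
```

```text
position: [0.5477, -0.1727, 0.3315]
force: [-1.7, 0.4, 9.8]
gripper_force: 49.6
shift [ 0.0009 -0.0004 -0.002 ] yaw 115.54 roll 0.0007 q [ 0.56  0.47 -0.49  1.76  0.26  0.97  0.41] F [-1.7  0.4  9.8] T [ 0.26  0.36 -0.1 ] t 9.6 w 0.0178
position: [0.5479, -0.1727, 0.3317]
force: [-0.8, 0.3, 9.8]
gripper_force: 49.6
shift [ 0.001  -0.0004 -0.0018] yaw 120.76 roll 0.0919 q [ 0.58  0.48 -0.51  1.76  0.28  0.98  0.49] F [-0.8  0.3  9.8] T [ 0.16  0.18 -0.12] t 9.9 w 0.0177
```

```bash
for i in 1; do python3 -m inch '0 0 0 -0.06 0.005;0 0 0 -0.12 0.005;0 0 0 -0.18 0.005;0 0 0 -0.24 0.005;0 0 0 -0.3 0.005' >/dev/null; python3 to.py 0.5477 -0.1727 0.3317 115.5; done
```

```text
shift [ 0.0003 -0.0002  0.0001] yaw 138.02 roll 0.393 q [ 0.63  0.49 -0.59  1.75  0.32  0.99  0.76] F [-0.5 -0.1 10. ] T [ 0.16 -0.03 -0.14] t 10.4 w 0.0173
```

```bash
python3 -m inch '0 0 0 -0.06 0.005;0 0 0 -0.12 0.005;0 0 0 -0.18 0.005;0 0 0 -0.24 0.005;0 0 0 -0.3 0.005' >/dev/null; python3 to.py 0.5477 -0.1727 0.3317 115.5
```

```text
shift [ 0.0004 -0.0002  0.0001] yaw 155.21 roll 0.693 q [ 0.68  0.51 -0.66  1.75  0.36  1.    1.02] F [-0.1  0.2 10.9] T [ 0.21 -0.08 -0.12] t 10.9 w 0.0177
```

```bash
python3 -m inch '0 0 0 -0.05 0.005;0 0 0 -0.1 0.005;0 0 0 -0.15 0.005;0 0 0 -0.2 0.005;0 0 0 -0.26 0.005' >/dev/null; python3 to.py 0.5477 -0.1727 0.3317 115.5
python3 -m inch '0 0 0 -0.02 0.005;0 0 0 -0.04 0.005;0 0 0 -0.06 0.005;0 0 0 -0.08 0.005;0 0 0 -0.08 0.005' >/dev/null; python3 to.py 0.5477 -0.1727 0.3317 115.5
```

```text
shift [ 0.0004 -0.0001  0.0001] yaw 170.09 roll 0.9527 q [ 0.72  0.53 -0.72  1.75  0.4   1.02  1.24] F [-0.5  0.7  9.7] T [ 0.2  -0.09 -0.1 ] t 11.4 w 0.0177
shift [ 0.0004 -0.0001  0.    ] yaw 174.59 roll 1.0314 q [ 0.73  0.54 -0.74  1.74  0.42  1.02  1.31] F [-0.2  0.1  9.7] T [ 0.17 -0.13 -0.01] t 11.9 w 0.0176
```

Turned 59°. From here I'll use small steps and watch the torque.

```bash
python3 -m inch '0 0 0 -0.02 0.005;0 0 0 -0.04 0.005;0 0 0 -0.06 0.005;0 0 0 -0.08 0.005;0 0 0 -0.08 0.005' >/dev/null; python3 to.py 0.5477 -0.1727 0.3317 115.5
```

```text
shift [ 0.0004 -0.0001  0.0001] yaw 179.18 roll 1.1114 q [ 0.74  0.54 -0.76  1.74  0.43  1.03  1.38] F [ 0.8  0.2 10.2] T [ 0.17 -0.12 -0.04] t 12.4 w 0.0177
```

```bash
python3 -m inch '0 0 0 -0.02 0.005;0 0 0 -0.04 0.005;0 0 0 -0.06 0.005;0 0 0 -0.08 0.005;0 0 0 -0.08 0.005' >/dev/null; python3 to.py 0.5477 -0.1727 0.3317 115.5
```

```text
shift [ 0.0004 -0.      0.    ] yaw -176.23 roll 1.1915 q [ 0.75  0.55 -0.78  1.74  0.44  1.03  1.45] F [-0.5  0.4 10.1] T [ 0.15 -0.09 -0.08] t 12.9 w 0.0179
```

```bash
python3 -m inch '0 0 0 -0.02 0.005;0 0 0 -0.04 0.005;0 0 0 -0.05 0.005;0 0 0 -0.05 0.005' >/dev/null; python3 to.py 0.5477 -0.1727 0.3317 115.5
```

```text
shift [0.0005 0.     0.0001] yaw -173.39 roll 1.2411 q [ 0.76  0.55 -0.79  1.74  0.45  1.04  1.49] F [-0.4  0.9 10.3] T [ 0.19 -0.1  -0.06] t 13.3 w 0.0179
```

```bash
python3 -m inch '0 0 0 -0.02 0.005;0 0 0 -0.04 0.005;0 0 0 -0.05 0.005;0 0 0 -0.05 0.005' >/dev/null; python3 to.py 0.5477 -0.1727 0.3317 115.5
```

```text
shift [0.0005 0.     0.0001] yaw -170.53 roll 1.2911 q [ 0.77  0.56 -0.81  1.74  0.46  1.04  1.54] F [ 0.1 -0.3 10.1] T [ 0.16 -0.08 -0.07] t 13.7 w 0.0174
```

```bash
python3 -m inch '0 0 0 -0.02 0.005;0 0 0 -0.04 0.005;0 0 0 -0.05 0.005;0 0 0 -0.05 0.005' >/dev/null; python3 to.py 0.5477 -0.1727 0.3317 115.5
```

```text
shift [0.0005 0.0001 0.0001] yaw -167.66 roll 1.341 q [ 0.77  0.56 -0.82  1.74  0.47  1.04  1.58] F [-0.  -0.2  9.7] T [ 0.2  -0.07 -0.09] t 14.1 w 0.0177
```

```bash
python3 -m inch '0 0 0 -0.02 0.005;0 0 0 -0.04 0.005;0 0 0 -0.05 0.005;0 0 0 -0.05 0.005' >/dev/null; python3 to.py 0.5477 -0.1727 0.3317 115.5
```

```text
shift [0.0005 0.0001 0.0001] yaw -164.8 roll 1.3911 q [ 0.78  0.56 -0.83  1.74  0.47  1.05  1.62] F [-0.3  0.4  9.1] T [ 0.25 -0.11 -0.05] t 14.5 w 0.0178
```

```bash
python3 -m inch '0 0 0 -0.02 0.005;0 0 0 -0.03 0.005;0 0 0 -0.03 0.005' >/dev/null; python3 to.py 0.5477 -0.1727 0.3317 115.5
```

```text
shift [0.0005 0.0001 0.0001] yaw -163.08 roll 1.421 q [ 0.79  0.57 -0.84  1.74  0.48  1.05  1.65] F [ 0.7 -0.7  9.9] T [ 0.19 -0.08 -0.12] t 14.8 w 0.0177
```

```bash
python3 -m inch '0 0 0 -0.02 0.005;0 0 0 -0.04 0.005;0 0 0 -0.04 0.005' >/dev/null; python3 to.py 0.5477 -0.1727 0.3317 115.5
```

```text
shift [0.0005 0.0001 0.0001] yaw -160.77 roll 1.4614 q [ 0.79  0.57 -0.85  1.74  0.48  1.05  1.68] F [ 0.1  0.6 10.1] T [ 0.19 -0.07 -0.14] t 15.1 w 0.0181
```

```bash
python3 -m inch '0 0 0 -0.02 0.005;0 0 0 -0.04 0.005;0 0 0 -0.04 0.005' >/dev/null; python3 to.py 0.5477 -0.1727 0.3317 115.5
```

```text
shift [0.0002 0.0001 0.    ] yaw -158.51 roll 1.5009 q [ 0.8   0.57 -0.86  1.74  0.49  1.06  1.72] F [-1.  -0.8 10.8] T [ 0.17  0.14 -0.37] t 15.4 w 0.0177
```

```bash
python3 -m inch '0 0 0 -0.01 0.005;0 0 0 -0.02 0.005;0 0 0 -0.02 0.005' >/dev/null; python3 to.py 0.5477 -0.1727 0.3317 115.5
```

```text
shift [0.0001 0.0002 0.    ] yaw -157.42 roll 1.5199 q [ 0.8   0.57 -0.86  1.74  0.49  1.06  1.73] F [-1.9  1.4 10.6] T [ 0.25  0.21 -0.68] t 15.7 w 0.0179
```

Torque rose to 0.68 Nm at about 86–87°, so this is the stop. I'll ease the twist by a hair and lift.

```bash
python3 -m inch '0 0 0 0.012 0.005;0 0 -0.002 0.012 0.005;0 0 -0.005 0.012 0.005;0 0 -0.008 0.012 0.005;0 0 -0.01 0.012 0.005' 50|grep force; python3 to.py 0.5477 -0.1727 0.3317 115.5
```

```text
force: [5.1, -0.2, -11.0]
gripper_force: 49.9
shift [-0.0002  0.0001  0.0084] yaw -158.06 roll 1.5087 q [ 0.8   0.57 -0.87  1.73  0.48  1.07  1.73] F [  5.1  -0.2 -11. ] T [ 0.07 -1.51 -0.35] t 16.2 w 0.0178
```

```bash
python3 -m inch '0 0 0 0 0.005;0 0 0 0 0.005'|grep force;  python3 to.py 0.5477 -0.1727 0.3317 115.5; python3 -c "
from h import *
save('side','c4.png',(110,210,290,410),5)"
```

```text
force: [4.3, -1.1, -6.5]
gripper_force: 49.8
shift [-0.0001  0.0001  0.0089] yaw -158.06 roll 1.5087 q [ 0.8   0.56 -0.87  1.73  0.48  1.08  1.73] F [ 4.3 -1.1 -6.5] T [ 0.04 -1.16 -0.34] t 16.4 w 0.0177
```

View pics/c4.png

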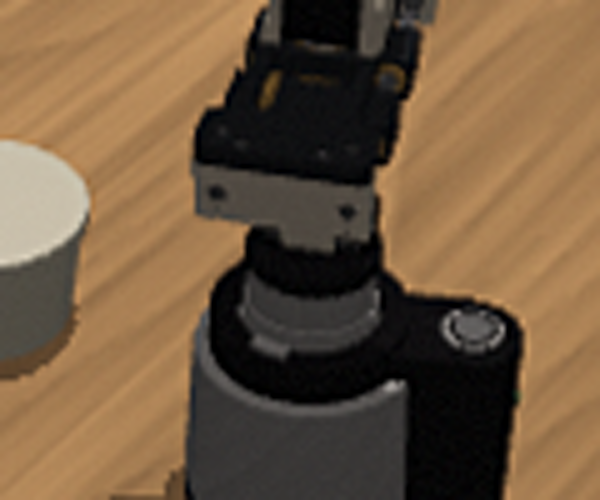

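The image shows the cup risen in the collar (lower steel and a rim visible at about (310,310)), so I'll keep lifting.

```bash
python3 -m inch '0 0 -0.003 0 0.005;0 0 -0.006 0 0.005;0 0 -0.01 0 0.005;0 0 -0.014 0 0.005;0 0 -0.018 0 0.005'|grep force;  python3 to.py 0.5477 -0.1727 0.3317 115.5
```

```text
force: [-0.4, 0.2, -3.0]
gripper_force: 49.7
shift [-0.0002 -0.0002  0.0275] yaw -158.04 roll 1.509 q [ 0.81  0.55 -0.88  1.71  0.46  1.11  1.75] F [-0.4  0.2 -3. ] T [ 0.13 -0.13 -0.  ] t 16.95 w 0.0177
```

```bash
python3 -m inch '0 0 -0.02 0 0.005;0 0 -0.045 0 0.005;0 0 -0.065 0 0.005;0 0 -0.065 0 0.005'|grep force;  python3 to.py 0.6105 0.202 0.42
```

```text
force: [0.4, 1.8, -3.4]
gripper_force: 49.7
shift [-0.1976  0.3238  0.0065] yaw -158.04 roll 0 q [ 0.84  0.49 -0.91  1.62  0.4   1.23  1.8 ] F [ 0.4  1.8 -3.4] T [ 0.15 -0.16 -0.01] t 17.35 w 0.0176
```

```bash
python3 -m inch '-0.015 0.025 0 0 0.005;-0.04 0.065 0 0 0.005;-0.065 0.106 0 0 0.005;-0.085 0.139 0 0 0.005;-0.1 0.164 0 0 0.005'|grep force;  python3 -m inch '-0.02 0.033 0 0 0.005;-0.045 0.074 0 0 0.005;-0.07 0.115 0 0 0.005;-0.09 0.147 0 0 0.005;-0.097 0.159 0 0 0.005'|grep force; python3 -m inch '0 0 0 0 0.005;0 0 0 0 0.005'|grep force; python3 to.py 0.6105 0.202 0.27
```

```text
force: [0.2, -0.5, -2.8]
gripper_force: 49.7
force: [-0.8, 0.5, -2.8]
gripper_force: 49.7
force: [-0.8, -1.2, -3.9]
gripper_force: 49.7
shift [-0.0019  0.002   0.1527] yaw -158.06 roll 0 q [ 0.13  0.6  -0.88  1.45  0.47  1.31  1.18] F [-0.8 -1.2 -3.9] T [ 0.09 -0.12 -0.  ] t 18.55 w 0.0178
```

```bash
python3 -m inch '-0.002 0.002 0.04 0 0.005;-0.002 0.002 0.08 0 0.005;-0.002 0.002 0.115 0 0.005;-0.002 0.002 0.135 0 0.005;-0.002 0.002 0.135 0 0.005'|grep force; python3 to.py 0.6105 0.202 0.2514; python3 - <<'E'
from h import *
a=arm.get_image("top")[110:230,160:280,::-1];b=arm.get_image("side")[220:340,160:280,::-1]
cv2.imwrite('pics/c5.png',cv2.resize(np.hstack([a,b]),None,fx=3.3,fy=3.3,interpolation=cv2.INTER_CUBIC))
E
```

```text
force: [0.2, 0.4, -3.4]
gripper_force: 49.7
shift [-0.0012  0.002   0.0337] yaw -158.2 roll 0 q [ 0.1   0.72 -0.81  1.61  0.57  1.07  1.08] F [ 0.2  0.4 -3.4] T [ 0.07 -0.12 -0.01] t 19.05 w 0.0177
```

View pics/c5.png

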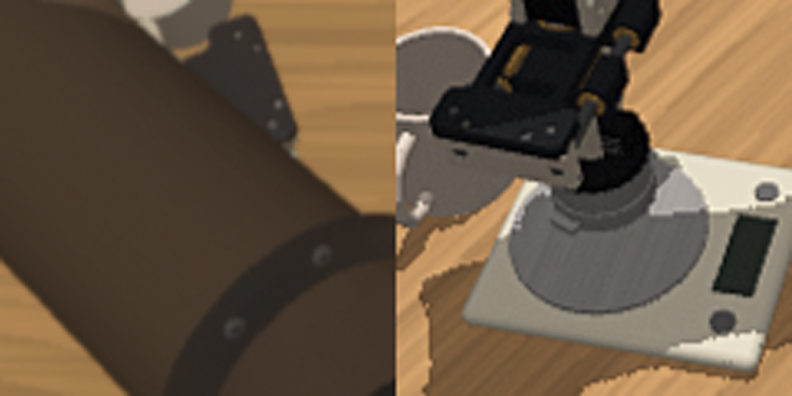

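The side view shows the cup upright over the plate, which is centred at about (610,245) in the crop; the gripper passes above the mug. I'll lower softly.

```bash
python3 -m inch '-0.001 0.001 0.01 0 0.005;-0.001 0.002 0.018 0 0.005;-0.001 0.002 0.025 0 0.005;-0.001 0.002 0.028 0 0.005;-0.001 0.002 0.028 0 0.005'|grep force; python3 to.py 0.6105 0.202 0.2514
python3 -m inch '0 0 0.0007 0 0.005;0 0 0.0014 0 0.005;0 0 0.002 0 0.005;0 0 0.0025 0 0.005;0 0 0.003 0 0.005'|grep force;python3 to.py 0.6105 0.202 0.2514
```

```text
force: [0.1, 0.5, -4.2]
gripper_force: 49.7
shift [ 0.0015 -0.0029  0.0088] yaw -158.04 roll 0 q [ 0.09  0.75 -0.79  1.63  0.6   1.03  1.06] F [ 0.1  0.5 -4.2] T [ 0.12 -0.15  0.04] t 19.65 w 0.0173
force: [-0.4, -0.0, -3.9]
gripper_force: 49.7
shift [ 0.0017 -0.003   0.0064] yaw -158.05 roll 0 q [ 0.08  0.75 -0.79  1.63  0.6   1.02  1.05] F [-0.4 -0.  -3.9] T [ 0.13 -0.15  0.01] t 20.15 w 0.0176
```

```bash
python3 -m inch '0.001 -0.0015 0.001 0 0.005;0.0017 -0.003 0.002 0 0.005;0.0017 -0.003 0.003 0 0.005;0.0017 -0.003 0.004 0 0.005;0.0017 -0.003 0.004 0 0.005'|grep force;python3 to.py 0.6105 0.202 0.2514
```

```text
force: [0.8, -0.3, -3.0]
gripper_force: 49.7
shift [-0.0001  0.      0.0022] yaw -158.05 roll 0 q [ 0.09  0.75 -0.79  1.64  0.61  1.02  1.06] F [ 0.8 -0.3 -3. ] T [ 0.19 -0.15  0.02] t 20.65 w 0.0175
```

```bash
python3 -m inch '0 0 0.0003 0 0.005;0 0 0.0006 0 0.005;0 0 0.0009 0 0.005;0 0 0.0012 0 0.005;0 0 0.0012 0 0.005'|grep force;python3 to.py 0.6105 0.202 0.2514
```

```text
force: [1.3, -0.4, -2.7]
gripper_force: 49.7
shift [-0.0001  0.      0.0011] yaw -158.05 roll 0 q [ 0.09  0.75 -0.79  1.64  0.61  1.01  1.05] F [ 1.3 -0.4 -2.7] T [ 0.12 -0.12  0.04] t 21.15 w 0.0178
```

```bash
python3 -m inch '0 0 0.0003 0 0.005;0 0 0.0006 0 0.005;0 0 0.0009 0 0.005;0 0 0.0012 0 0.005;0 0 0.0012 0 0.005'|grep force;python3 to.py 0.6105 0.202 0.2514
```

```text
force: [0.1, -0.0, -2.5]
gripper_force: 49.7
shift [-0.0001  0.      0.0001] yaw -158.05 roll 0 q [ 0.09  0.75 -0.79  1.64  0.61  1.01  1.05] F [ 0.1 -0.  -2.5] T [ 0.04 -0.01  0.05] t 21.65 w 0.0174
```

```bash
python3 -m inch '0 0 0.0002 0 0.005;0 0 0.0004 0 0.005;0 0 0.0006 0 0.005;0 0 0.0006 0 0.005'|grep force;python3 to.py 0.6105 0.202 0.2514
```

```text
force: [-2.8, -1.1, 6.0]
gripper_force: 49.7
shift [-0.0001 -0.0001 -0.    ] yaw -158.05 roll 0 q [ 0.09  0.75 -0.79  1.64  0.61  1.01  1.05] F [-2.8 -1.1  6. ] T [-0.31  0.55 -0.  ] t 22.05 w 0.0176
```

Contact is soft, at the expected height. Now releasing.

```bash
python3 -m inch '0 0 -0.0003 0 0.005;0 0 -0.0003 0 0.005' 10|grep force; python3 -m inch '0 0 0 0 0.02;0 0 0 0 0.024;0 0 0 0 0.03;0 0 0 0 0.035;0 0 0 0 0.035' |grep -E "force|width"; python3 -m inch '0 0 0 0 0.04;0 0 0 0 0.04;0 0 -0.01 0 0.04;0 0 -0.03 0 0.04;0 0 -0.06 0 0.04' |grep -E "force|width|pos";  python3 -m inch '0 0 -0.04 0 0.04;0 0 -0.08 0 0.04;0 0 -0.12 0 0.04;0 0.04 -0.13 0 0.04;0 0.08 -0.13 0 0.04' |grep -E "force|pos"; python3 to.py 0.45 0.0 0.43
```

```text
force: [-2.1, -1.0, 4.6]
gripper_force: 10.0
force: [0.2, 0.9, 0.0]
width: 0.379
gripper_force: 0.0
position: [0.6101, 0.2016, 0.311]
force: [1.3, -0.1, -0.7]
width: 0.438
gripper_force: 0.0
position: [0.5808, 0.2764, 0.4447]
force: [-0.1, 1.9, -0.8]
gripper_force: 0.0
shift [ 0.224  -0.2082  0.0135] yaw -158.25 roll 0 q [ 0.01  0.58 -0.88  1.42  0.45  1.35  1.06] F [-0.1  1.9 -0.8] T [ 0.17 -0.07 -0.06] t 23.75 w 0.04
```

Move the arm aside (back towards y≈0) and check the result.

```bash
python3 -m inch '0.04 -0.04 0 0 0.04;0.08 -0.08 0 0 0.04;0.12 -0.11 0 0 0.04;0.16 -0.15 0 0 0.04;0.2 -0.18 0 0 0.04' >/dev/null; python3 -m inch '0.03 -0.04 0 0 0.04;0.06 -0.08 0 0 0.04;0.09 -0.12 0 0 0.04;0.1 -0.14 0 0 0.04;0.1 -0.14 0 0 0.04' |grep pos; python3 - <<'E'
from h import *
np.set_printoptions(precision=4,suppress=True)
a=arm.get_image("top")[70:230,160:360,::-1];b=arm.get_image("side")[190:350,150:350,::-1]
cv2.imwrite('pics/c6.png',cv2.resize(np.hstack([a,b]),None,fx=2,fy=2,interpolation=cv2.INTER_CUBIC))
for cam in("top","side"):
  for q,z in(("cup",.023),("cup_grip",.082),("pan",.023),("mug",0),("jar",0),("tub",0)):
    for d in arm.place_of(cam,q): print(cam,q,round(d["conf"],2),np.round(d["point"]),atz(cam,d["point"],z))
E
```

```text
position: [0.4306, -0.1194, 0.4414]
top cup 0.95 [181. 311.] [ 0.5753 -0.0115  0.023 ]
top cup 0.86 [167. 212.] [0.6034 0.2058 0.023 ]
top cup_grip 0.66 [176. 309.] [ 0.5803 -0.008   0.082 ]
top cup_grip 0.57 [160. 212.] [0.6095 0.1954 0.082 ]
top pan 0.7 [162. 214.] [0.6132 0.2039 0.023 ]
top pan 0.51 [100. 394.] [ 0.7595 -0.1919  0.023 ]
top mug 0.7 [109. 212.] [0.7382 0.216  0.    ]
top jar 0.75 [ 94. 314.] [ 0.7749 -0.0159  0.    ]
top jar 0.35 [165. 215.] [0.6093 0.2056 0.    ]
top tub 0.63 [100. 393.] [ 0.7639 -0.1951  0.    ]
side cup 0.76 [288. 221.] [0.6201 0.2051 0.023 ]
side cup 0.75 [243. 299.] [0.565  0.0109 0.023 ]
side cup 0.29 [210. 349.] [ 0.5333 -0.1435  0.023 ]
side cup_grip 0.71 [272. 222.] [0.6073 0.2047 0.082 ]
side cup_grip 0.64 [224. 300.] [0.5628 0.0075 0.082 ]
side cup_grip 0.24 [298. 235.] [0.542  0.2352 0.082 ]
side pan 0.91 [289. 229.] [0.6035 0.1967 0.023 ]
side mug 0.7 [269. 177.] [0.7483 0.2122 0.    ]
side jar 0.93 [206. 233.] [ 0.7887 -0.0087  0.    ]
side tub 0.79 [173. 288.] [ 0.7563 -0.1887  0.    ]
```

View pics/c6.png

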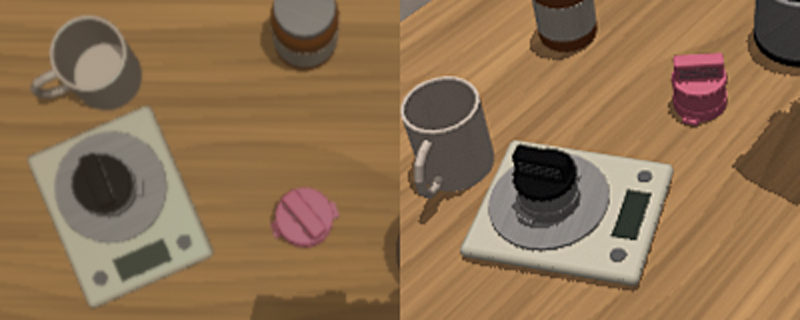

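The cup stands upright on the left scale. In the side crop its foot centre is about (547,200) against the plate centre (549,199). The mug, jar and tub haven't moved, and the gripper is clear, so I'm handing in.

```bash
python3 -c "
from h import *
print(atz('top',(162,211.5),.09)); print(arm.sign_off())"
```

```text
[0.60462219 0.19397565 0.09      ]
the job is handed in; nothing more can be done
None
```

I took the cup off the grinder and stood it upright on the left-hand scale's plate, then handed the job in; the button is down and the mug, jar and tub show no sign of having moved. It looks centred to about 2 mm from the side camera, but a rough top-camera estimate suggests it could be up to about 9 mm off.

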